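# Flip open the fittings box

### The job

A dark offcut stands in front of the brass lip of the pale wooden fittings box: push it gently sideways along the bench with your fingertips, to the left or right of the box, until it is well clear of the lip. Then push the lid up from under its lip with a fingertip and flip it right over, so that it leans back fully open by its own weight. Do not squeeze or force anything or lift the offcut off the bench, keep the offcut upright, leave the blue box shut and everything else where it stands.

Things in the scene. Friction and masses are not known exactly. Their poses are not given: they have to be found in the camera images.
- pale_box: The pale wooden fittings box, fixed to the bench: 130 mm deep (its x), 150 mm wide (its y), 55 mm high to the rim, walls 8 mm. Origin at the centre of its underside; its x axis points from the front (lip side, facing the robot more or less) to the back (hinge side), its y to the left, z up. Its lid, 8 mm thick, lies on the rim, so its top is 64 mm above the bench. Fixed at the front middle of the lid is the brass lip.
- pale_hinge (a point): Middle of the pale box's lid hinge, at the top of its back edge, 55 mm above the bench; the hinge axis runs along the box's y. Axes as the box's.
- pale_lip (a point): Middle of the front edge of the brass lip, at half its thickness; moves with the lid. The lip is a tab 70 mm wide (box y), 34 mm long, 6 mm thick, from the lid's front edge, turned up 35 degrees from the lid's plane. Lid shut: this point is 28 mm out from the box front, 78 mm above the bench; the lip's underside at the box front is 55 mm up, with free space below but for the offcut.
- pale_lid (a joint): Angle of the pale box's lid, rad: 0 shut, 1.57 upright, 2.0 leaning back on its stop. It weighs about 160 g, turns freely and falls shut from below about 1.55 and falls open from beyond about 1.65.
- offcut_center (a point): Centre (half-way up) of the loose dark-wood offcut: 45 mm (its x) by 60 mm (its y) by 45 mm high, about 100 g, standing on the bench in front of the pale box and under its lip, about 50 mm in front of the box's front face. Its long side lies more or less along the box's front. Pushed low it slides; pushed near its top it may tip.
- blue_lid (a joint): Angle of the lid of the blue box (same size and shape as the pale one, steel lip, its front also roughly towards the robot, standing beside the pale box on its left or right), rad: 0 shut. Leave it shut.
- blue_box: The blue box, fixed to the bench. Origin at the centre of its underside; axes and sizes as for the pale box.
- finial: Pale turned wooden finial, 68 mm across, 106 mm high; loose; origin at the centre of its underside. Leave it alone.
- post: Upright square timber post with a black band, 60 x 60 x 120 mm; loose; origin at the centre of its underside. Leave it alone.
- glue: White glue bottle with an orange cap, 56 mm across, 150 mm high; loose; origin at the centre of its underside. Leave it alone.
- sander: Cork sanding block with a red sole, lying flat, 110 x 60 x 25 mm; loose; origin at the centre of its underside. Leave it alone.
- pencil_pot: Dark steel pot, 76 mm across, 90 mm high; loose; origin at the centre of its underside. Leave it alone.
- driver: Screwdriver lying on the bench; loose; origin at the centre of its underside. Leave it alone.
Not all that is in view belongs to the job. Leave any green or red look-alike of the blue_box alone.

How it is judged (in metres and radians):
On the way, in this order (a step that is already met when the one before it is completed fails the run):
1. the offcut stands beside the lip, clear of it, with the lid still down ((y of offcut_center in the frame of pale_box above 0.065 m or y of offcut_center in the frame of pale_box below -0.065 m) and value of joint pale_lid below 0.2 rad), for 0.2 s.
2. the lid is flipped over past its upright position (value of joint pale_lid above 1.8 rad), for 0.2 s.
At the end, for the whole second after the job is handed in: The pale box's lid leans back open (over 1.85 rad) and is at rest; the offcut stands upright on the bench, at rest, its centre more than 65 mm to the left or right of the pale box's middle line (clear of the lip); the blue box is shut (value of joint pale_lid above 1.85 rad and velocity of joint pale_lid between -0.1 and 0.1 rad/s and (y of offcut_center in the frame of pale_box above 0.065 m or y of offcut_center in the frame of pale_box below -0.065 m) and height (world z) of offcut_center between 0.018 and 0.028 m and angle between offcut_center's own z axis and vertical below 0.15 rad and linear speed of offcut below 0.02 m/s and value of joint blue_lid below 0.1 rad); the robot touches nothing.
It fails at once if the offcut is lifted off the bench or tipped over (height (world z) of offcut_center above 0.038 m or angle between offcut_center's own z axis and vertical above 0.5 rad).
It fails at once if the offcut is squeezed or pushed hard (over 35 N) (contact force between the fingers and offcut above 35 N).
It fails at once if the lid is gripped or forced (over 40 N) (contact force between the fingers and pale_lid above 40 N).
It fails at once if the blue box is opened (value of joint blue_lid above 0.15 rad).
It fails at once if a bystander is shifted by more than 30 mm (distance of any of finial, post, glue, sander, pencil_pot, driver from where it was at the start of the episode above 0.03 m).
It also fails if it takes over 59 s, if anything falls off the work surface, if the arm or the gripper's body presses on something with over 40 N, if the wrist force passes 120 N, or if a joint passes its speed limit or range.

### The arm

A 6-joint arm with a two-finger parallel gripper is mounted at the origin on the work surface. World frame = base frame: x ahead of the robot, y to its left, z up, the work surface at z = 0. Lengths are in mm, angles in rad, forces in N, time in s.
With the tool pointing down it reaches from about 350 to 775 mm from the base axis. Payload 7.3 kg.
Tool frame: the origin (TCP) lies between the finger pads; the fingertips stand 22 mm ahead of it and the grasp point (between the pads) lies 3 mm ahead of it (nose_length is the distance from the TCP to the fingertips, in mm); z points along the fingers, y is the direction in which the jaws open and shut (so a half turn about z gives the same grasp; the last joint's range is limited). The gripper opens to 92 mm and grips with 3 to 60 N. Pads are 19 mm wide; open, the fingers measure 130 mm over their backs; the gripper's body (75 mm by 190 mm) begins 47 mm behind the grasp point.
Start: joints at [1.029, 0.342, 1.524, -0, 1.275, -0.146], TCP at [202.4, 484.438, 215.041] pointing down, gripper open.
Joint ranges: [-2.53, 2.53], [-0.77, 2.02], [0.04, 2.7], [-1, 4.14], [0.28, 2.66], [-3.11, 3.11]. Speed limits (rad/s): [2.57, 2.57, 3.14, 3.14, 3.14, 3.14].

### API

Orientations are given as [roll, pitch, yaw] about the fixed x, y, z axes, in that order (R = Rz(yaw) Ry(pitch) Rx(roll)).
In Python, from plant import get_obs, capture, close_job, nose_length gives the robot as it stands.
- The arm moves only by the tool step_arm, never from a script. Its argument "increments" is text: rows parted by semicolons, each of 7 numbers parted by spaces: the turn, a rotation vector about the tool's x, y, z in rad, then the shift along the tool's x, y, z in mm, then the opening, from -1 (shut) to 1 (fully open). A call has 1 to 20 rows; each row is the pose to reach, as a shift and turn from the pose commanded when the call began, along the tool's axes at that moment; what a row does not reach only later rows make up. A row lasts 1/8 s, in which the tool goes at most 62.5 mm and 10.7 degrees, less where a joint would pass 70% of its speed; a pose out of reach is approached as far as the arm can. A call with a gripper value outside its range is refused whole. The fingers move at their own pace and stop on an object; the grip force is fixed at half the most. Time passes only in rows, so rows that repeat a pose let the fingers close. It gives the time, the measured TCP pose, the force and the opening at its end, in the units of the state.
- get_obs(): the state, without advancing time (a new reading comes with each control period).
- capture(name): name is "scene" or "top" or "wrist"; returns a dict with "frame" (480x640x3 uint8, red, green, blue), "K" (3x3 intrinsics, pixels), "extrinsics" (4x4, takes a point from world to camera coordinates); the wrist camera has in their place "tool_from_camera" (4x4, takes a point from camera to tool coordinates, whose origin is the TCP and whose axes are the flange's). Camera axes: x right, y down, z forward; pixel columns grow to the right and rows downward; lengths in mm; the calibration is good to about 2 mm. A picture is of the moment at which its call begins: read the wrist's pose just before it. There is no depth.
- close_job(): hands the job in, once; it reports no verdict.
The state is a dict: "time": time; "joint_positions": joint angles; "dq": joint speeds; "tau": joint torques, N m; "tool_pos": TCP position; "tcp_rot": TCP orientation; "contact_force": force on the tool from outside, world axes, zero at the start; "moment": the same for the moment, N m; "grip_width": finger opening in mm.
Only numpy, scipy, OpenCV 4.12 (cv2) and the standard library are available. Lean on these libraries where they do the work, as an engineer would, in place of code of your own. Each camera call takes 0.05 s, during which the arm holds its last target.

## Working session

There is one attempt and no reset: what is moved stays moved. The work goes in short steps, Python scripts to look and compute and a tool call to move; the robot and the scene stay as the last step left them, time stands still between calls to the robot, and variables do not carry over. Pictures are saved under pics/ and viewed, and the job is handed in when it is done.

Besides the shell and the picture viewer there is one more tool, called after "Call:" by a JSON object that holds its "api" and its "payload", one argument or row to a line. step_arm: Moves the arm, as the interface text tells. Its arguments: {"type":"object","properties":{"increments":{"type":"string"}},"required":["increments"]}

```bash
ls; mkdir -p pics
python3 - <<'E'
from plant import *
import cv2,numpy as np
print(get_obs())
for n in("scene","top"):
    c=capture(n);cv2.imwrite(f"pics/{n}0.png",c["frame"][:,:,::-1]);np.savez(f"{n}0.npz",K=c["K"],E=c["extrinsics"]);print(c["K"],c["extrinsics"])
E
```

```text
pics
{'time': 0.0, 'joint_positions': array([ 1.02898152e+00,  3.42719017e-01,  1.52499791e+00, -3.23372427e-06,
        1.27539330e+00, -1.45991269e-01]), 'dq': array([ 5.98400000e-04,  4.84388805e-04, -1.03587839e-05,  1.23472327e-04,
       -3.88207899e-04, -5.01780079e-04]), 'tau': array([ 2.33612918e-03, -4.31233513e+01, -2.44222963e+01,  7.19628436e-02,
        5.58283541e-02, -1.15244920e-04]), 'tool_pos': array([202.18334382, 484.05752198, 214.35356713]), 'tcp_rot': array([-3.14009077e+00, -2.17707050e-04,  2.74576990e+00]), 'contact_force': array([0.24554038, 0.93645494, 0.77477382]), 'moment': array([ 0.03079062, -0.01996779, -0.01138876]), 'grip_width': 91.6946230693946}
[[485.5406459    0.         314.37994325]
 [  0.         485.5406459  238.09262099]
 [  0.           0.           1.        ]] [[-7.76741566e-01  6.29690135e-01 -1.27621577e-02  4.44284960e+02]
 [ 5.10113145e-01  6.17096667e-01 -5.99146295e-01 -2.66675158e+02]
 [-3.69401027e-01 -4.71891976e-01 -8.00537847e-01  1.49494498e+03]
 [ 0.00000000e+00  0.00000000e+00  0.00000000e+00  1.00000000e+00]]
[[588.00495318   0.         311.79965819]
 [  0.         588.00495318 243.5827509 ]
 [  0.           0.           1.        ]] [[ 2.68556836e-02 -9.99639232e-01  4.23126393e-04 -1.46430534e+01]
 [-9.91424263e-01 -2.66891347e-02 -1.27928184e-01  5.84496176e+02]
 [ 1.27893325e-01  3.01610107e-03 -9.91783344e-01  1.58643741e+03]
 [ 0.00000000e+00  0.00000000e+00  0.00000000e+00  1.00000000e+00]]
```

View pics/scene0.png

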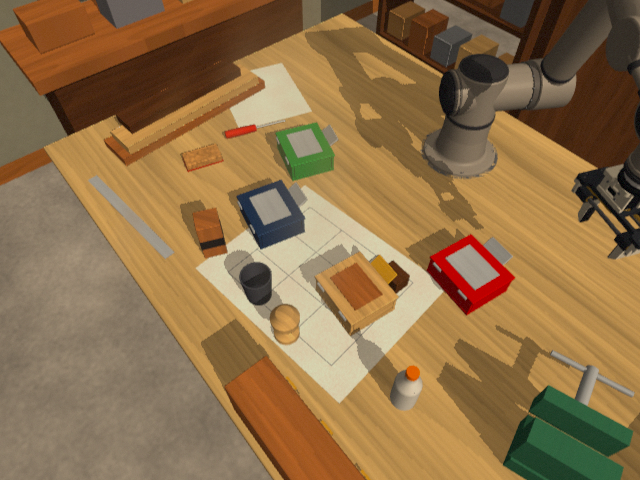

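View pics/top0.png

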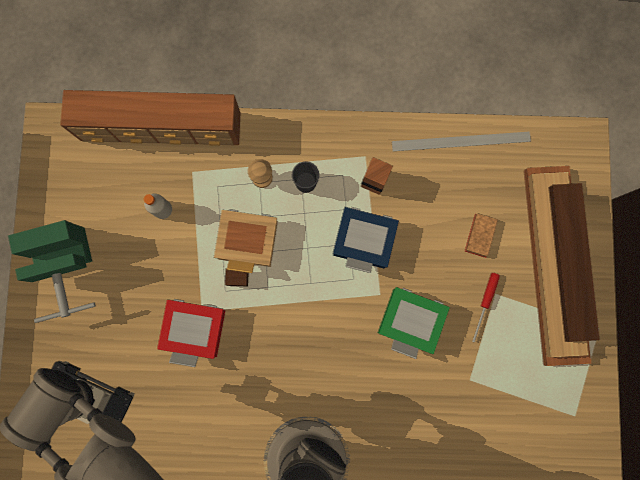

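The pale box is at about top (246,237), with its brass lip at (240,267) and the dark offcut at (237,278). The blue box is at (365,237); the red (191,330) and green (413,320) boxes are look-alikes. I'll enlarge a crop to confirm.

Run:
```python
import cv2
a=cv2.imread("pics/top0.png")[195:305,180:320];cv2.imwrite("pics/topc.png",cv2.resize(a,None,fx=5,fy=5,interpolation=2))
a=cv2.imread("pics/scene0.png")[235:345,305:445];cv2.imwrite("pics/scc.png",cv2.resize(a,None,fx=5,fy=5,interpolation=2))
```

```text
(no output)
```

View pics/topc.png

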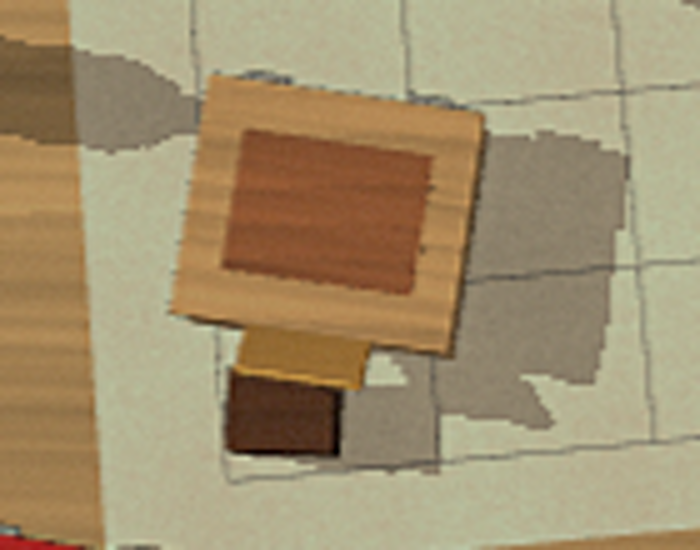

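View pics/scc.png

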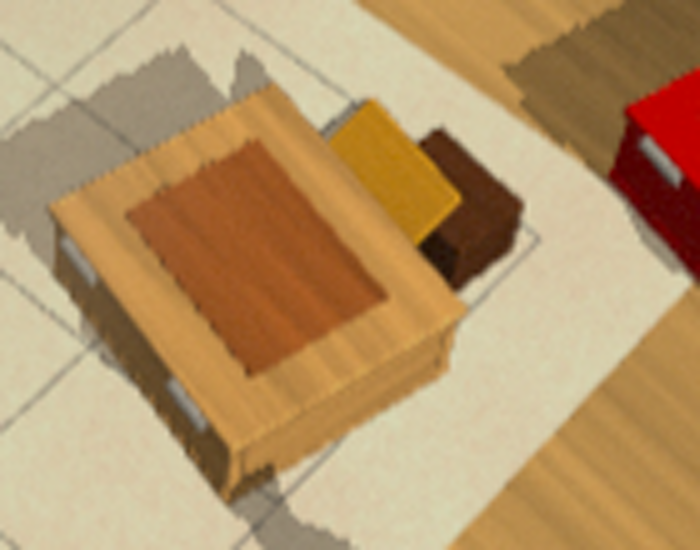

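```bash
cat > h.py <<'E'
import numpy as np
def ray(name,u,v,z,path=None):
    d=np.load(name+"0.npz");K=d["K"];E=d["E"]
    R=E[:3,:3];t=E[:3,3];c=-R.T@t
    r=R.T@np.linalg.solve(K,[u,v,1]); return c+r*(z-c[2])/r[2]
E
python3 - <<'E'
from h import *
T=lambda u,v,z:ray("top",180+(u-2)/5,195+(v-2)/5,z)[:2]
S=lambda u,v,z:ray("scene",305+(u-2)/5,235+(v-2)/5,z)[:2]
P=np.array([T(*p,64) for p in((212,75),(483,114),(449,354),(172,312))])
Q=np.array([S(*p,64) for p in((233,447),(50,207),(271,84),(466,305))])
Q2=Q
for P in(P,Q):
    print(P.round(1),P.mean(0));
    f=(P[2]+P[3])/2;b=(P[0]+P[1])/2
    print("x dir",np.degrees(np.arctan2(*(b-f)[::-1])),np.linalg.norm(b-f),"ydir",np.degrees(np.arctan2(*((P[0]+P[3])-(P[1]+P[2]))[::-1]))-90,np.linalg.norm(P[0]-P[1]))
print("off",[T(*p,45).round(1) for p in((226,452),(336,455),(232,373),(342,388))])
print("offS",[S(*p,45).round(1) for p in((440,128),(523,208),(462,245))],S(458,288,0))
print("lip top",[T(*p,80).round(1) for p in((234,374),(362,389))],[S(*p,80).round(1) for p in((462,198),(371,99))])
# others
for n,u,v,z in(("red FL",158,353,64),("red BR",224,308,64),("redBL",166,299,64),("redlip",170,362,80),("redlip2",195,366,80),("glue cap",150,199,150),("finial",260,167,106),("pot",306,172,90)):
    print(n,ray("top",u,v,z)[:2].round())
E
```

```text
[[668.4 249.2]
 [650.8 100.2]
 [518.7 114. ]
 [537.5 264.8]] [593.84694779 182.02692082]
x dir -6.387793559569118 132.2688109435896 ydir -6.925973126999779 150.0613882892299
[[668.8 250.6]
 [652.3 101.2]
 [523.2 114.9]
 [537.8 264.7]] [595.52335974 182.8614342 ]
x dir -6.107462482680398 130.80929262695614 ydir -5.932546812514374 150.32253863109747
off [array([463.6, 234.9]), array([463.6, 174.9]), array([506.8, 233.6]), array([500.2, 173.2])]
offS [array([466.8, 178.7]), array([468.8, 237.6]), array([506.3, 233.8])] [501.58142903 234.07638558]
lip top [array([503.5, 227.3]), array([497.3, 158.6])] [array([506.6, 228. ]), array([500.4, 159.9])]
red FL [278. 401.]
red BR [401. 231.]
redBL [421. 388.]
redlip [256. 364.]
redlip2 [248. 298.]
glue cap [675. 423.]
finial [780. 146.]
pot [773.  22.]
```

```bash
cat >> h.py <<'E'
from scipy.spatial.transform import Rotation as Ro
B=np.array([595.,182.5,0]);YW=-0.11
def box(x,y,z): return B+Ro.from_euler('z',YW).apply([x,y,z])
def inbox(p): return Ro.from_euler('z',-YW).apply(np.asarray(p)-B)
def ori(t,phi):  # tilt from vertical(deg), heading of pointing (rad)
    t=np.radians(t); c,s=np.cos(phi),np.sin(phi)
    z=np.array([np.sin(t)*c,np.sin(t)*s,-np.cos(t)]); y=np.array([-s,c,0]); return np.column_stack([np.cross(y,z),y,z])
def inc(tip,R,o=None):
    from plant import get_obs
    o=o or get_obs(); R0=Ro.from_euler('xyz',o['tcp_rot']).as_matrix()
    tcp=np.asarray(tip)-22*R[:,2]
    return np.r_[Ro.from_matrix(R0.T@R).as_rotvec().round(3),(R0.T@(tcp-o['tool_pos'])).round(1)]
def now():
    from plant import get_obs
    o=get_obs();R=Ro.from_euler('xyz',o['tcp_rot']).as_matrix();tip=o['tool_pos']+22*R[:,2]
    print('t',o['time'],'tip box',inbox(tip).round(1),'world',tip.round(1),'F',o['contact_force'].round(1),'w',o['grip_width'],'q',o['joint_positions'].round(2))
E
python3 - <<'E'
from h import *
from plant import *
print(nose_length if not callable(nose_length) else nose_length())
R=ori(20,YW)
print(inc(box(-112,-75,170),R)); now()
E
```

```text
22.0
[-5.100e-02 -3.470e-01 -2.830e-01 -3.852e+02 -2.324e+02  2.400e+01]
t 0.1 tip box [-423.6  256.6  192.4] world [202.2 484.  192.4] F [-0.6  0.3  1.2] w 92.00726901816269 q [ 1.03  0.34  1.52  0.    1.28 -0.15]
```

Call:
{"api": "step_arm", "payload": {
  "increments": "0 0 0 -40 -24 0 -1; -0.01 -0.05 -0.05 -85 -50 3 -1; -0.02 -0.1 -0.1 -130 -77 6 -1; -0.03 -0.15 -0.14 -175 -104 10 -1; -0.035 -0.2 -0.18 -220 -131 14 -1; -0.04 -0.25 -0.22 -265 -158 18 -1; -0.045 -0.3 -0.25 -310 -187 22 -1; -0.051 -0.347 -0.283 -350 -211 24 -1; -0.051 -0.347 -0.283 -375 -226 24 -1; -0.051 -0.347 -0.283 -385 -232 24 -1; -0.051 -0.347 -0.283 -385 -232 24 -1; -0.051 -0.347 -0.283 -385 -232 24 -1"
}}

```text
time: 1.6
tool_pos: [467.6, 122.7, 190.9]
tcp_rot: [3.14, 0.349, 3.032]
contact_force: [-0.4, 0.3, -0.6]
grip_width: 0.4
```

Run:
```python
from h import *
from plant import *
import cv2
now()
R=ori(20,YW)
print(inc(box(-112,-75,50),R),inc(box(-112,-75,18),R),inc(box(-112,-42,18),R),inc(box(-112,0,18),R))
c=capture("wrist");cv2.imwrite("pics/w1.png",c["frame"][:,:,::-1])
```

```text
t 1.6 tip box [-112.5  -73.4  170.2] world [475.1 121.9 170.2] F [-0.4  0.3 -0.6] w 0.41815593342669527 q [ 0.16  0.12  1.95 -0.13  0.73 -1.22]
[ 1.000e-03 -0.000e+00  1.000e-03  4.060e+01 -1.700e+00  1.131e+02] [ 1.000e-03 -0.000e+00  1.000e-03  5.160e+01 -1.700e+00  1.432e+02] [ 1.000e-03 -0.000e+00  1.000e-03  5.150e+01  3.130e+01  1.432e+02] [ 1.000e-03 -0.000e+00  1.000e-03  5.150e+01  7.330e+01  1.433e+02]
```

View pics/w1.png

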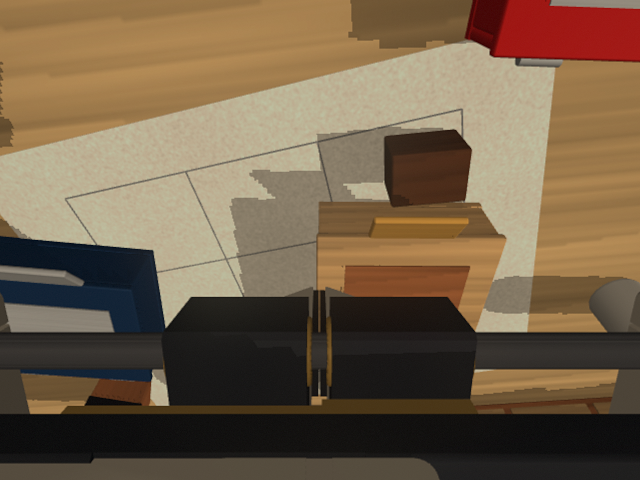

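The wrist view shows the offcut at (428,168) under the lip (420,228), with bare bench to its right. I'll descend beside it and then push left.

Call:
{"api": "step_arm", "payload": {
  "increments": "0 0 0 12 0 32 -1; 0 0 0 25 0 70 -1; 0 0 0 40 0 112 -1; 0 0 0 48 0 133 -1; 0 0 0 51.5 0 143 -1; 0 0 0 51.5 5 143 -1; 0 0 0 51.5 12 143 -1; 0 0 0 51.5 18 143 -1; 0 0 0 51.5 22 143 -1; 0 0 0 51.5 26 143 -1; 0 0 0 51.5 30 143 -1; 0 0 0 51.5 34 143 -1; 0 0 0 51.5 38 143 -1; 0 0 0 51.5 42 143 -1; 0 0 0 51.5 46 143 -1; 0 0 0 51.5 50 143 -1; 0 0 0 51.5 50 143 -1"
}}

```text
time: 3.78
tool_pos: [474.3, 172.0, 39.1]
tcp_rot: [3.14, 0.35, 3.032]
contact_force: [0.1, 0.4, 0.5]
grip_width: 0.4
```

Run:
```python
from h import *
from plant import *
import cv2
now()
c=capture("scene")["frame"][:,:,::-1][235:345,305:445];d=capture("top")["frame"][:,:,::-1][195:305,180:320]
cv2.imwrite("pics/m2.png",cv2.resize(np.hstack([c,d]),None,fx=2.8,fy=2.8,interpolation=2))
```

```text
t 3.775 tip box [-111.3  -23.6   18.4] world [481.8 171.2  18.4] F [0.1 0.4 0.5] w 0.4407859769562414 q [ 0.28  0.43  2.08 -0.41  0.33 -0.81]
```

View pics/m2.png

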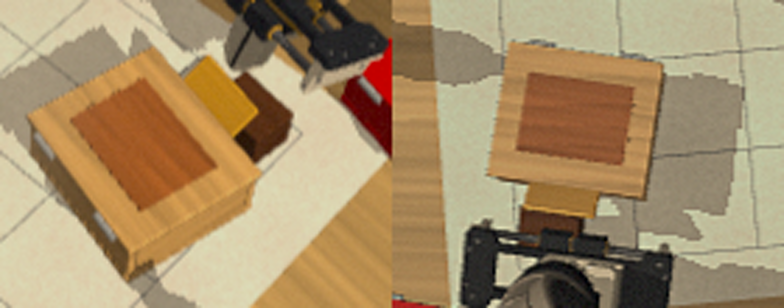

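The offcut hasn't moved yet, so the fingertips must be narrower than I assumed. I'll keep pushing left slowly.

Call:
{"api": "step_arm", "payload": {
  "increments": "0 0 0 0 4 0 -1; 0 0 0 0 8 0 -1; 0 0 0 0 12 0 -1; 0 0 0 0 16 0 -1; 0 0 0 0 20 0 -1; 0 0 0 0 24 0 -1; 0 0 0 0 28 0 -1; 0 0 0 0 32 0 -1;0 0 0 0 36 0 -1; 0 0 0 0 40 0 -1; 0 0 0 0 40 0 -1"
}}

```text
time: 5.25
tool_pos: [478.7, 211.8, 39.1]
tcp_rot: [3.14, 0.35, 3.032]
contact_force: [0.7, -0.3, 0.4]
grip_width: 0.6
```

Run:
```python
from h import *
from plant import *
import cv2
now()
c=capture("scene")["frame"][:,:,::-1][235:345,305:445];d=capture("top")["frame"][:,:,::-1][195:305,180:320]
cv2.imwrite("pics/m3.png",cv2.resize(np.hstack([c,d]),None,fx=2.8,fy=2.8,interpolation=2))
```

```text
t 5.25 tip box [-111.3   16.4   18.5] world [486.2 211.   18.5] F [ 0.7 -0.3  0.4] w 0.5863114849485757 q [ 0.37  0.46  2.02 -0.43  0.38 -0.71]
```

View pics/m3.png

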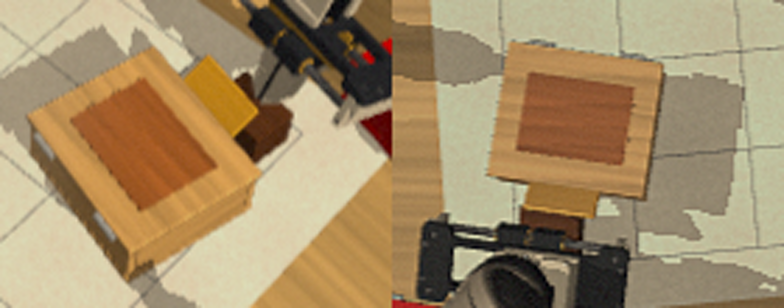

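Run:
```python
from h import *
from plant import *
import cv2
c=capture("scene");f=c["frame"][:,:,::-1].copy()
o=get_obs();R=Ro.from_euler('xyz',o['tcp_rot']).as_matrix()
for d in(0,22):
    p=o['tool_pos']+d*R[:,2]; q=c["K"]@(c["extrinsics"][:3,:3]@p+c["extrinsics"][:3,3]); print(d,q[:2]/q[2], ((q[:2]/q[2])-[360,210])*6)
a=f[210:310,360:480];cv2.imwrite("pics/m4.png",cv2.resize(a,None,fx=6,fy=6,interpolation=2))
c=capture("wrist");cv2.imwrite("pics/w4.png",c["frame"][:,:,::-1])
```

```text
0 [398.30913344 272.64534841] [229.85480065 375.87209047]
22 [394.87040164 278.58699225] [209.22240987 411.52195348]
```

View pics/m4.png

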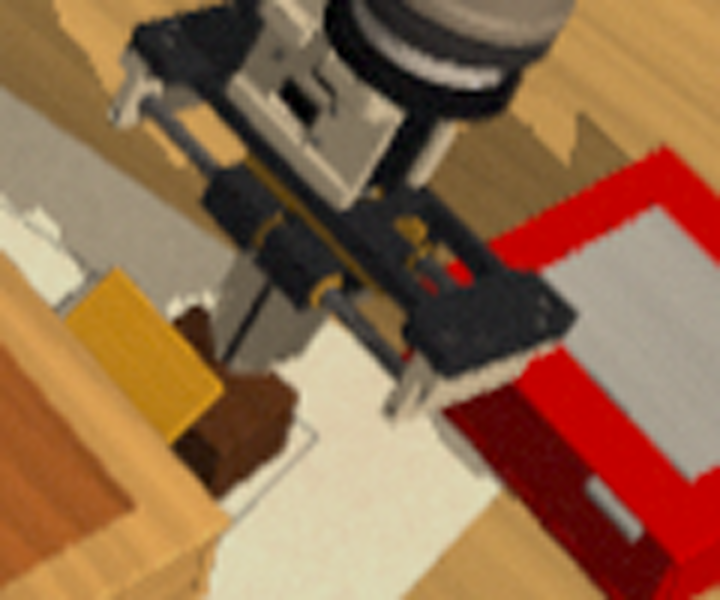

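View pics/w4.png

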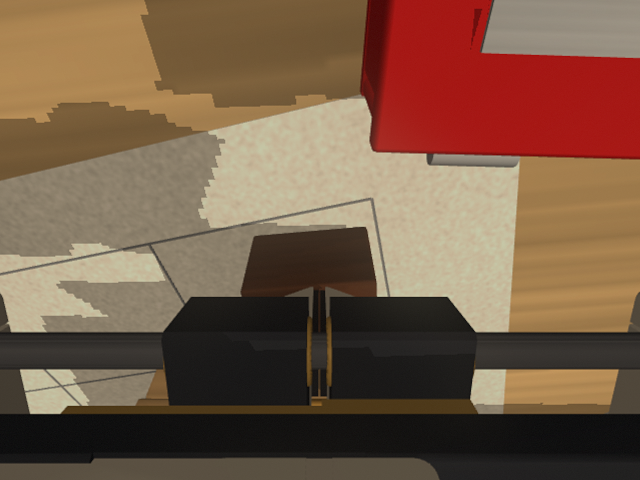

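```bash
cat >> h.py <<'E'
def proj(c,P,o=None):
    P=np.atleast_2d(P).astype(float)
    if "extrinsics" in c: Q=P@c["extrinsics"][:3,:3].T+c["extrinsics"][:3,3]
    else:
        R=Ro.from_euler('xyz',o['tcp_rot']).as_matrix();M=np.array(c["tool_from_camera"])
        Q=((P-o['tool_pos'])@R-M[:3,3])@M[:3,:3]
    q=Q@c["K"].T; return q[:,:2]/q[:,2:]
def cuboid(ctr,yaw,s):
    return np.array([np.asarray(ctr)+Ro.from_euler('z',yaw).apply([a*s[0]/2,b*s[1]/2,d*s[2]/2]) for d in(-1,1) for a,b in((1,1),(1,-1),(-1,-1),(-1,1))])
ED=[(0,1),(1,2),(2,3),(3,0),(4,5),(5,6),(6,7),(7,4),(0,4),(1,5),(2,6),(3,7)]
E
cat > ov.py <<'E'
from h import *
from plant import *
import cv2,sys
tag=sys.argv[1]; ctr=eval(sys.argv[2]); yaw=float(sys.argv[3])
o=get_obs();R=Ro.from_euler('xyz',o['tcp_rot']).as_matrix()
for n,(r0,r1,c0,c1),s in(("scene",(210,310,360,480),6),("top",(195,305,180,320),5),("wrist",(0,480,0,640),1)):
    o=get_obs();c=capture(n);f=c["frame"][r0:r1,c0:c1,::-1]; f=cv2.resize(f,None,fx=s,fy=s,interpolation=2)
    g=lambda P:((proj(c,P,o)-[c0,r0]+.5)*s).round().astype(int)
    q=g(cuboid(ctr,yaw,(45,60,45)))
    for a,b in ED: cv2.line(f,tuple(map(int,q[a])),tuple(map(int,q[b])),(0,255,0),1)
    t=g([o['tool_pos']+d*R[:,2] for d in(0,22)]); cv2.line(f,tuple(map(int,t[0])),tuple(map(int,t[1])),(255,0,255),2)
    cv2.imwrite(f"pics/{tag}_{n}.png",f)
now()
E
python3 ov.py a "(486,205,22.5)" -0.02
```

```text
t 5.6 tip box [-111.3   15.9   18.5] world [486.1 210.6  18.5] F [-0.  -0.1 -0.1] w 0.6684647182509403 q [ 0.37  0.46  2.02 -0.43  0.38 -0.71]
```

View pics/a_scene.png

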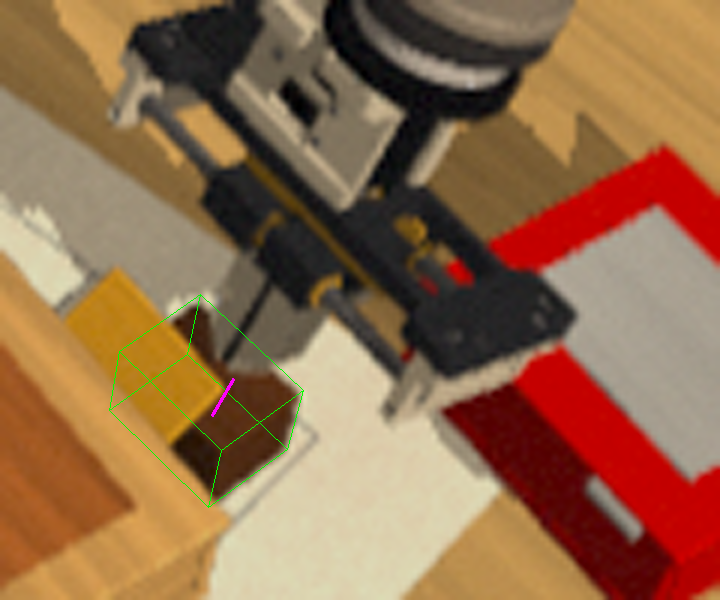

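View pics/a_wrist.png

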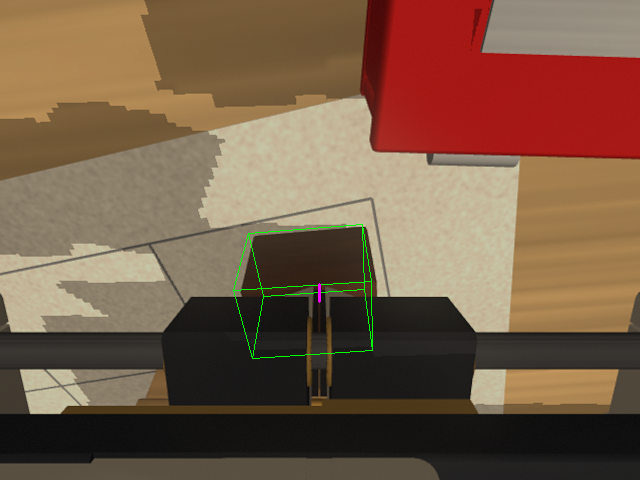

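View pics/a_top.png

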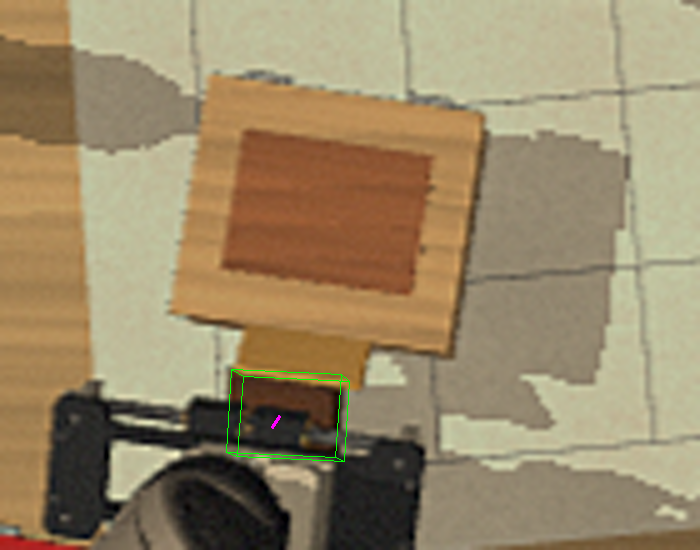

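Run:
```python
from plant import *
import cv2,numpy as np
f=capture("scene")["frame"][:,:,::-1][245:300,380:425]
cv2.imwrite("pics/z1.png",cv2.resize(np.clip(f*1.6,0,255).astype('uint8'),None,fx=10,fy=10,interpolation=0))
```

```text
(no output)
```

View pics/z1.png

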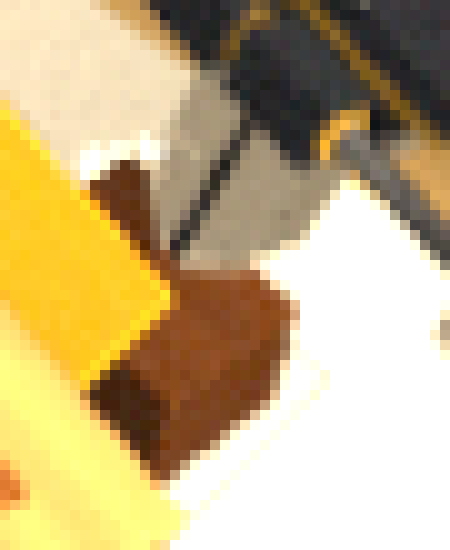

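Call:
{"api": "step_arm", "payload": {
  "increments": "0 0 0 0 -20 0 -1; 0 0 0 0 -50 0 -1; 0 0 0 0 -76 0 -1; 0 0 0 0 -80 0 -1; 0 0 0 0 -80 0 -1"
}}

```text
time: 6.28
tool_pos: [470.3, 132.1, 39.2]
tcp_rot: [3.14, 0.35, 3.031]
contact_force: [0.1, -0.1, 1.0]
grip_width: 0.2
```

```bash
python3 ov.py b "(486,205,22.5)" -0.02; python3 -c "
import cv2
a=cv2.imread('pics/b_scene.png')[50:600];cv2.imwrite('pics/b_s.png',a)"
```

```text
t 6.425 tip box [-111.1  -63.1   18.5] world [477.6 131.9  18.5] F [-0.6  0.3  0.1] w -0.04336790057114603 q [ 0.18  0.41  2.13 -0.36  0.29 -0.95]
```

View pics/b_scene.png

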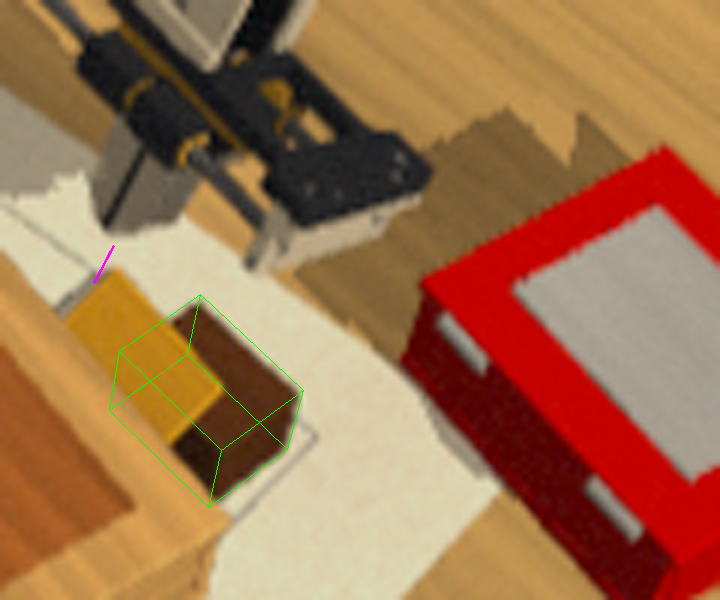

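View pics/b_wrist.png

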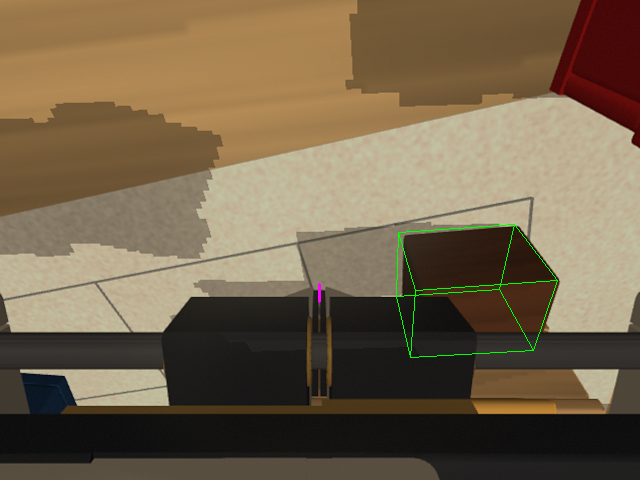

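Run:
```python
from h import *
from plant import *
import cv2,numpy as np
o=get_obs();c=capture("wrist");print(np.round(c["tool_from_camera"],3),c["K"][0,0])
R=Ro.from_euler('xyz',o['tcp_rot']).as_matrix()
for d in(-44,-20,-10,0,10,22): print(d,proj(c,o['tool_pos']+d*R[:,2],o))
print([proj(c,o['tool_pos']+22*R[:,2]+R[:,1]*s*19+R[:,0]*u*9.5,o).round() for s in(-1,1) for u in (-1,1)])
f=c["frame"][270:420,220:420,::-1];cv2.imwrite("pics/w5.png",cv2.resize(np.clip(f*1.8,0,255).astype('uint8'),None,fx=4,fy=4,interpolation=2))
c=capture("top");print("top",[(d,proj(c,o['tool_pos']+d*R[:,2]).round(1)) for d in(-44,0,22)])
f=c["frame"][250:310,220:300,::-1];cv2.imwrite("pics/t5.png",cv2.resize(np.clip(f*1.5,0,255).astype('uint8'),None,fx=9,fy=9,interpolation=2))
```

```text
[[ 1.00000e-03 -9.63000e-01 -2.70000e-01  7.33100e+01]
 [ 1.00000e+00  0.00000e+00  2.00000e-03 -2.74000e-01]
 [-2.00000e-03 -2.70000e-01  9.63000e-01 -1.70282e+02]
 [ 0.00000e+00  0.00000e+00  0.00000e+00  1.00000e+00]] 395.9644299730626
-44 [[318.68550693 349.4234645 ]]
-20 [[318.58800619 319.46607977]]
-10 [[318.55501945 309.33081203]]
0 [[318.52548997 300.2577918 ]]
10 [[318.49890127 292.08833797]]
22 [[318.47029301 283.29836914]]
[array([[282., 300.]]), array([[281., 266.]]), array([[355., 300.]]), array([[356., 266.]])]
top [(-44, array([[260.5, 288.4]])), (0, array([[262.6, 283.7]])), (22, array([[263.6, 281.5]]))]
```

View pics/w5.png

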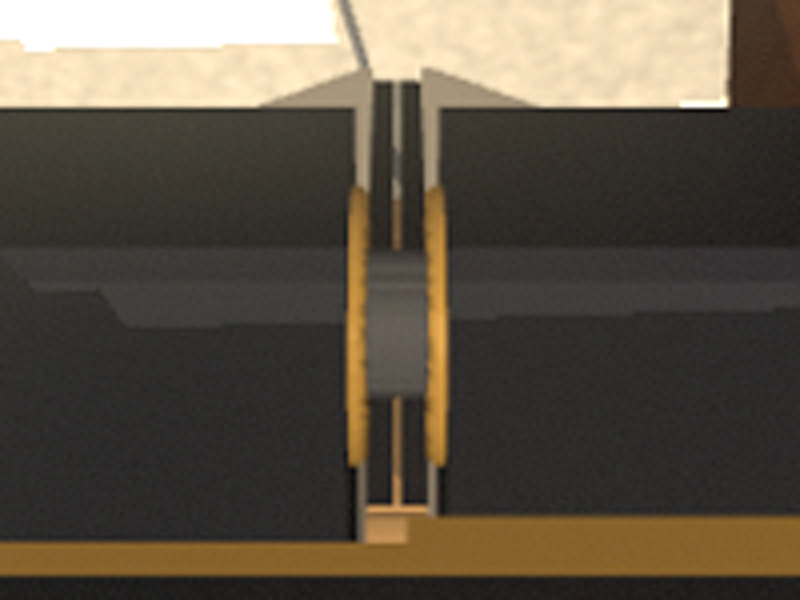

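View pics/t5.png

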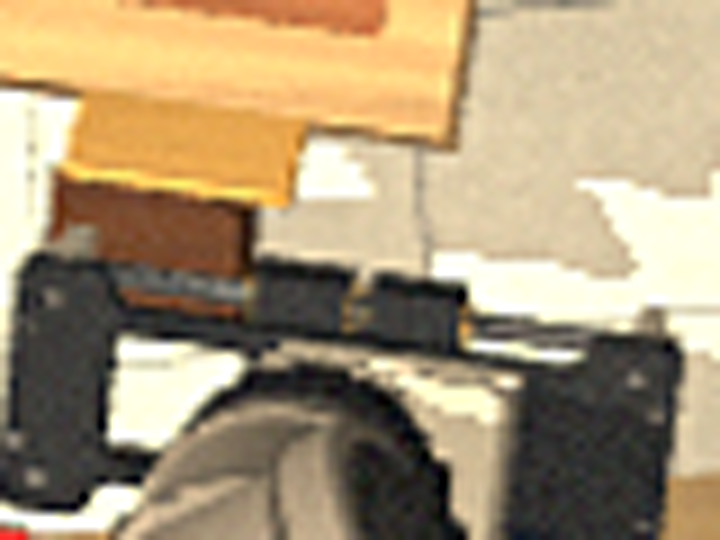

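Run:
```python
from h import *
from plant import *
import cv2,numpy as np
o=get_obs();c=capture("scene")
R=Ro.from_euler('xyz',o['tcp_rot']).as_matrix()
for u in(-9.5,0):
  for d in(-50,-20,-10,-5,0,22): print(u,d,(proj(c,o['tool_pos']+d*R[:,2]+u*R[:,0]).round(1)-[360,225])*10)
f=c["frame"][225:275,360:410,::-1];cv2.imwrite("pics/s5.png",cv2.resize(np.clip(f*1.3,0,255).astype('uint8'),None,fx=10,fy=10,interpolation=2))
```

```text
-9.5 -50 [[231. 122.]]
-9.5 -20 [[187. 208.]]
-9.5 -10 [[173. 236.]]
-9.5 -5 [[166. 250.]]
-9.5 0 [[159. 264.]]
-9.5 22 [[128. 324.]]
0 -50 [[259. 114.]]
0 -20 [[214. 200.]]
0 -10 [[200. 228.]]
0 -5 [[193. 242.]]
0 0 [[186. 256.]]
0 22 [[155. 316.]]
```

View pics/s5.png

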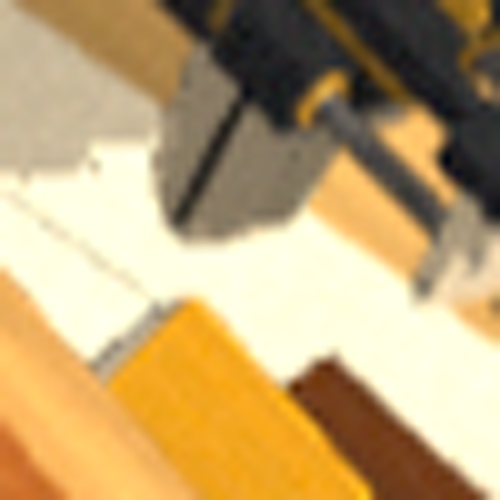

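Run:
```python
from h import *
from plant import *
import cv2,numpy as np
o=get_obs();c=capture("scene")
R=Ro.from_euler('xyz',o['tcp_rot']).as_matrix();s=5
f=cv2.resize(c["frame"][175:275,345:445,::-1],None,fx=6,fy=6,interpolation=2);f=np.clip(f*1.4,0,255).astype('uint8')
for d,col in((-44,(0,255,0)),(-76,(255,0,255)),(-10,(255,255,0))):
  w=(95,37.5) if d!=-10 else (20,9.5)
  P=[o['tool_pos']+d*R[:,2]+u*w[1]*R[:,0]+v*w[0]*R[:,1] for u,v in((1,1),(1,-1),(-1,-1),(-1,1))]
  q=((proj(c,P)-[345,175]+.5)*6).astype(np.int32); cv2.polylines(f,[q],True,col,1); print(d,q.tolist())
cv2.imwrite("pics/s6.png",f)
```

```text
-44 [[454, 520], [169, 218], [40, 249], [324, 565]]
-76 [[488, 464], [196, 162], [65, 191], [357, 508]]
-10 [[258, 467], [200, 402], [167, 412], [225, 477]]
```

View pics/s6.png

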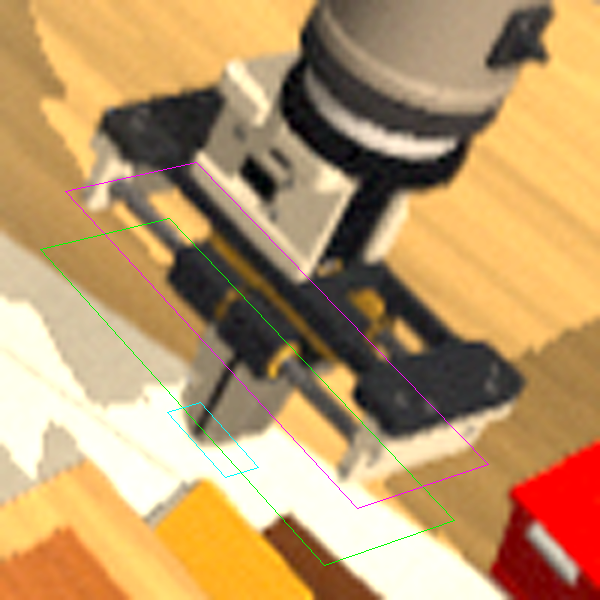

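The evidence agrees: the fingers passed over the offcut with no contact, and both cameras show the tips about 12 mm *behind* the reported TCP, not 22 mm ahead. I'll use that measured nose from here on. I'll also lessen the tilt, because joint 5 is near its limit.

```bash
sed -i 's/22\*R\[:,2\]/NOSE*R[:,2]/g' h.py; sed -i '1i NOSE=-12.' h.py
python3 - <<'E'
from h import *
R=ori(10,YW);now()
for p in((-112,-65,50),(-112,-65,20),(-112,-45,20),(-112,40,20)):print(inc(box(*p),R))
E
```

```text
t 6.625 tip box [-123.   -63.5   50.3] world [465.8 132.9  50.3] F [-0.4  0.5  0.3] w 0.19323488071008382 q [ 0.18  0.41  2.13 -0.36  0.29 -0.95]
[ 1.00e-03  1.75e-01  1.00e-03 -8.10e+00 -1.50e+00  3.80e+00]
[ 1.00e-03  1.75e-01  1.00e-03  2.20e+00 -1.60e+00  3.20e+01]
[1.00e-03 1.75e-01 1.00e-03 2.20e+00 1.84e+01 3.20e+01]
[1.000e-03 1.750e-01 1.000e-03 2.100e+00 1.034e+02 3.220e+01]
```

Call:
{"api": "step_arm", "payload": {
  "increments": "0 0.09 0 -4 0 2 -1; 0 0.175 0 -8 0 4 -1; 0 0.175 0 -5 0 12 -1; 0 0.175 0 -2 0 20 -1; 0 0.175 0 1 0 27 -1; 0 0.175 0 2 0 32 -1; 0 0.175 0 2 0 32 -1"
}}

```text
time: 7.5
tool_pos: [478.5, 131.1, 7.8]
tcp_rot: [3.141, 0.174, 3.032]
contact_force: [0.5, 0.5, 0.6]
grip_width: 0.4
```

Run:
```python
from h import *
from plant import *
import cv2
now()
o=get_obs();c=capture("scene");R=Ro.from_euler('xyz',o['tcp_rot']).as_matrix()
f=cv2.resize(c["frame"][225:305,350:450,::-1],None,fx=7,fy=7,interpolation=2)
P=[o['tool_pos']+NOSE*R[:,2]+u*9.5*R[:,0]+v*19*R[:,1] for u,v in((1,1),(1,-1),(-1,-1),(-1,1))]
q=((proj(c,P)-[350,225]+.5)*7).astype(np.int32);cv2.polylines(f,[q],True,(255,255,0),1)
cv2.imwrite("pics/s7.png",f)
```

```text
t 7.5 tip box [-112.3  -63.9   19.6] world [476.4 131.3  19.6] F [0.5 0.5 0.6] w 0.4314117604696568 q [ 0.14  0.51  1.99 -0.09  0.47 -1.24]
```

View pics/s7.png

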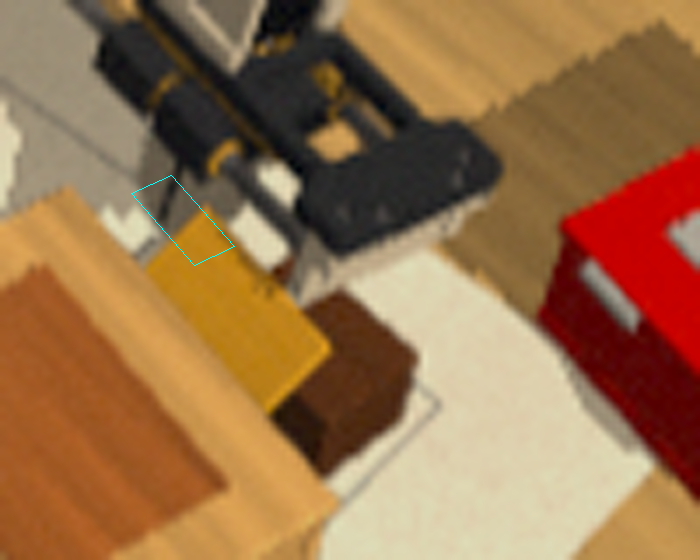

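TCP z is 7.8 mm with no contact force, which confirms the short nose. Next I push left in small steps.

Call:
{"api": "step_arm", "payload": {
  "increments": "0 0 0 0 8 0 -1; 0 0 0 0 16 0 -1; 0 0 0 0 20 0 -1; 0 0 0 0 24 0 -1; 0 0 0 0 28 0 -1; 0 0 0 0 32 0 -1; 0 0 0 0 36 0 -1; 0 0 0 0 40 0 -1; 0 0 0 0 44 0 -1; 0 0 0 0 48 0 -1; 0 0 0 0 52 0 -1; 0 0 0 0 56 0 -1; 0 0 0 0 60 0 -1; 0 0 0 0 60 0 -1"
}}

```text
time: 9.3
tool_pos: [485.6, 191.0, 8.4]
tcp_rot: [3.14, 0.175, 3.032]
contact_force: [-0.5, 0.4, 0.1]
grip_width: 0.4
```

Run:
```python
from h import *
from plant import *
import cv2
now()
c=capture("scene")["frame"][:,:,::-1][235:345,305:445];d=capture("top")["frame"][:,:,::-1][195:305,180:320]
cv2.imwrite("pics/m8.png",cv2.resize(np.hstack([c,d]),None,fx=2.8,fy=2.8,interpolation=2))
```

```text
t 9.3 tip box [-111.8   -3.5   20.2] world [483.5 191.3  20.2] F [-0.5  0.4  0.1] w 0.39853122446685535 q [ 0.27  0.54  1.91 -0.13  0.53 -1.09]
```

View pics/m8.png

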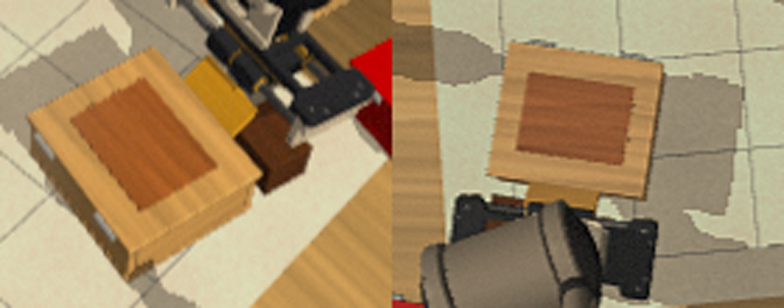

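It's sliding upright: its left corner went from (291,116) to (306,150). I'll continue.

Call:
{"api": "step_arm", "payload": {
  "increments": "0 0 0 0 4 0 -1; 0 0 0 0 8 0 -1; 0 0 0 0 12 0 -1; 0 0 0 0 16 0 -1; 0 0 0 0 20 0 -1; 0 0 0 0 24 0 -1; 0 0 0 0 28 0 -1; 0 0 0 0 32 0 -1; 0 0 0 0 36 0 -1; 0 0 0 0 40 0 -1; 0 0 0 0 44 0 -1; 0 0 0 0 48 0 -1; 0 0 0 0 52 0 -1; 0 0 0 0 52 0 -1; 0 0 0 0 40 0 -1; 0 0 0 0 40 0 -1"
}}

```text
time: 11.4
tool_pos: [489.5, 229.3, 8.3]
tcp_rot: [3.141, 0.174, 3.031]
contact_force: [-0.3, 0.5, -0.4]
grip_width: 0.4
```

Run:
```python
from h import *
from plant import *
import cv2
now()
c=capture("scene")["frame"][:,:,::-1];cv2.imwrite("pics/s9full.png",c)
a=c[235:345,325:465]
cv2.imwrite("pics/m9.png",cv2.resize(a,None,fx=5,fy=5,interpolation=2))
```

```text
t 11.4 tip box [-112.    35.    20.1] world [487.5 229.6  20.1] F [-0.3  0.5 -0.4] w 0.35297725517332396 q [ 0.34  0.57  1.86 -0.14  0.57 -1.  ]
```

View pics/m9.png

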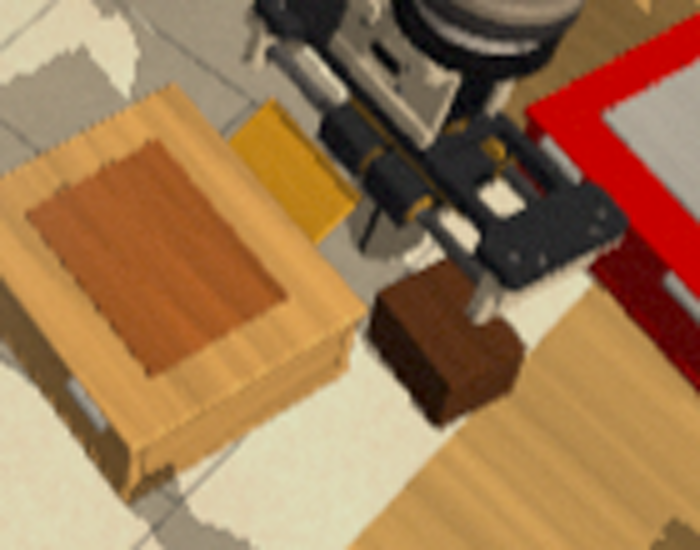

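Run:
```python
from h import *
S=lambda u,v,z:ray("scene",325+(u-2)/5,235+(v-2)/5,z)
a,b,c=S(376,300,45),S(450,374,45),S(524,347,45)
print(a,b,c,inbox((a+c)/2),np.linalg.norm(a-b),np.linalg.norm(b-c)); print(inbox(a),inbox(b),inbox(c))
```

```text
[522.61299354 259.46867433  45.        ] [524.20450804 308.93712486  45.        ] [487.50462972 320.84449949  45.        ] [-101.21594983   97.13233021   45.        ] 49.4940452645537 38.58324299054023
[-80.39899677  68.55696063  45.        ] [-84.24766367 117.90114245  45.        ] [-122.03290288  125.70769979   45.        ]
```

The offcut now stands at box y ≈ +97 mm. I'll back off, rise, and gather joint and pose samples to plan the lid posture.

Call:
{"api": "step_arm", "payload": {
  "increments": "0 0 0 5 -15 0 -1; 0 0 0 10 -25 -20 -1; 0 0 0 15 -30 -60 -1; 0 0 0 20 -40 -110 -1; 0 0 0 20 -60 -160 -1; 0 0 0 20 -80 -200 -1; 0 0 0 20 -90 -220 -1; 0 0 0 20 -90 -220 -1"
}}

```text
time: 12.45
tool_pos: [422.6, 146.3, 222.6]
tcp_rot: [3.14, 0.178, 3.03]
contact_force: [0.3, 0.0, -0.9]
grip_width: -0.1
```

```bash
cat > fk.py <<'E'
from h import *
from scipy.optimize import least_squares
S=[([1.02898152,.342719017,1.52499791,0,1.27539330,-.145991],[202.183,484.0575,214.3536],[-3.14009,-.000218,2.74577]),
([.16,.12,1.95,-.13,.73,-1.22],[467.6,122.7,190.9],[3.14,.349,3.032]),
([.28,.43,2.08,-.41,.33,-.81],[474.3,172,39.1],[3.14,.35,3.032]),
([.37,.46,2.02,-.43,.38,-.71],[478.7,211.8,39.1],[3.14,.35,3.032]),
([.14,.51,1.99,-.09,.47,-1.24],[478.5,131.1,7.8],[3.141,.174,3.032]),
([.27,.54,1.91,-.13,.53,-1.09],[485.6,191,8.4],[3.14,.175,3.032]),
([.34,.57,1.86,-.14,.57,-1.0],[489.5,229.3,8.3],[3.141,.174,3.031])]
def fkR(q,k):
    r=lambda a,t:Ro.from_euler(a,t)
    A=r('z',q[0])*r('y',q[1]+q[2]); W=A*r('z',q[3])*r('y',q[4])*r('z',q[5]+k)
    return r('z',q[0]),r('z',q[0])*r('y',q[1]),A,W
def fk(q,p):
    h,a1,L1,a2,L2,L3,k=p
    Z,U,A,W=fkR(q,k)
    return np.array([0,0,h])+Z.apply([a1,0,0])+U.apply([0,0,L1])+A.apply([a2,0,L2])+W.apply([0,0,L3]),W
E
python3 - <<'E'
from fk import *
from plant import get_obs
o=get_obs();S.append((o['joint_positions'],o['tool_pos'],o['tcp_rot']));now()
for q,p,r in S[:1]+S[-1:]:
    W=fkR(q,0)[3]; print((W.inv()*Ro.from_euler('xyz',r)).as_rotvec().round(3))
def res(p):
    e=[]
    for i,(q,t,r) in enumerate(S):
        T,W=fk(q,p); w=1 if i in(0,len(S)-1) else .25
        e+=list(w*(T-t))
    return e
s=least_squares(res,[300,0,450,0,400,300,0]);print(s.x.round(1),np.round(s.fun,1))
E
```

```text
t 12.45 tip box [-169.5  -54.9  234.4] world [420.5 146.5 234.4] F [ 0.3  0.  -0.9] w -0.07325902266682545 q [ 0.2   0.1   1.84 -0.06  1.04 -1.23]
[ 0.    -0.     1.571]
[-0.    -0.     1.571]
[-454.9  234.5   97.8 -271.4  180.5 -383.9 1535.2] [ 66.  -38.6  13.5 -18.3  -6.4  -9.2  -7.    2.   -7.5 -11.8   4.8  -5.3
  13.9 -10.    4.6   8.4  -5.3   8.1   6.   -4.2   9.6   9.6 -37.9 -13.6]
```

```bash
sed -i 's/h,a1,L1,a2,L2,L3,k=p/h,a1,L1,a2,L2,L3,b=p;k=np.pi\/2/; s/Z.apply(\[a1,0,0\])/Z.apply([a1,b,0])/' fk.py
python3 - <<'E'
from fk import *
from plant import get_obs
o=get_obs();S.append((o['joint_positions'],o['tool_pos'],o['tcp_rot']))
def res(p):
    e=[]
    for i,(q,t,r) in enumerate(S):
        T,W=fk(q,p); w=1 if i in(0,len(S)-1) else .2
        e+=list(w*(T-t))
    return e
s=least_squares(res,[300,0,450,0,400,250,70]);print(s.x.round(1).tolist(),np.round(s.fun,1))
E
```

```text
[220.5, 0.4, 505.9, 45.4, 379.0, 328.3, 76.3] [ 0.1 -0.  -0.   0.3  0.3  0.6 -0.  -0.1  0.  -0.3  0.2 -0.2  0.4  0.
  0.   0.4  0.2  0.4 -0.6 -0.5 -0.5 -0.1  0.  -0.1]
```

```bash
cat >> fk.py <<'E'
PP=[220.5,.4,505.9,45.4,379.,328.3,76.3]
LO=np.array([-2.53,-.77,.04,-1,.28,-3.11]);HI=np.array([2.53,2.02,2.7,4.14,2.66,3.11])
def ik(tip,R,q0):
    tcp=np.asarray(tip)-NOSE*R[:,2]
    def f(q):
        T,W=fk(q,PP); return np.r_[(T-tcp)/100,(W.inv()*Ro.from_matrix(R)).as_rotvec()]
    s=least_squares(f,np.clip(q0,LO+.02,HI-.02),bounds=(LO,HI)); return s.x,np.abs(s.fun).max()
def arc(th,y=-20,r0=147,r1=115,dz=-8):
    th=np.radians(th); r=np.interp(np.degrees(th),[10,60],[r0,r1]); x,z=-r,dz
    return box(65+x*np.cos(th)+z*np.sin(th),y,55-x*np.sin(th)+z*np.cos(th))
E
python3 - <<'E'
from fk import *
for t in(45,55,65):
  for ph in(-.11,.2,.4):
    R=ori(t,ph); out=[]
    for flip in (0,1):
      for tip in(box(-150,-20,45),arc(0),arc(30),arc(60),arc(90),arc(108)):
        best=min((ik(tip,R,q0) for q0 in ([.2,0,1.9,np.pi if flip else 0,.6,s] for s in(-1.2,1.6,-2.5,0.3))),key=lambda a:a[1])
        out.append((best[1].round(3)))
      if flip: out.append(best[0].round(2))
    print(t,ph,out)
E
```

```text
45 -0.11 [np.float64(0.329), np.float64(0.286), np.float64(0.174), np.float64(0.095), np.float64(0.039), np.float64(0.023), np.float64(0.0), np.float64(0.0), np.float64(0.01), np.float64(0.053), np.float64(0.039), np.float64(0.023), array([ 0.22,  0.47,  1.78, -1.  ,  0.28, -0.35])]
45 0.2 [np.float64(0.0), np.float64(0.0), np.float64(0.004), np.float64(0.082), np.float64(0.089), np.float64(0.081), np.float64(0.0), np.float64(0.0), np.float64(0.004), np.float64(0.082), np.float64(0.089), np.float64(0.081), array([ 0.03,  0.45,  1.78,  0.64,  0.28, -2.33])]
45 0.4 [np.float64(0.0), np.float64(0.0), np.float64(0.0), np.float64(0.0), np.float64(0.0), np.float64(0.0), np.float64(0.0), np.float64(0.0), np.float64(0.0), np.float64(0.0), np.float64(0.0), np.float64(0.0), array([-0.02,  0.46,  1.84,  1.22,  0.31, -3.09])]
55 -0.11 [np.float64(0.495), np.float64(0.453), np.float64(0.341), np.float64(0.263), np.float64(0.207), np.float64(0.191), np.float64(0.0), np.float64(0.0), np.float64(0.0), np.float64(0.0), np.float64(0.0), np.float64(0.0), array([0.24, 0.5 , 1.92, 4.07, 0.35, 0.87])]
55 
[... 610 characters left out ...]
64(0.375), np.float64(0.359), np.float64(0.0), np.float64(0.0), np.float64(0.0), np.float64(0.0), np.float64(0.0), np.float64(0.0), array([0.26, 0.57, 2.02, 3.72, 0.64, 1.25])]
65 0.2 [np.float64(0.0), np.float64(0.0), np.float64(0.0), np.float64(0.0), np.float64(0.0), np.float64(0.0), np.float64(0.0), np.float64(0.0), np.float64(0.0), np.float64(0.0), np.float64(0.0), np.float64(0.0), array([0.05, 0.54, 2.09, 2.91, 0.63, 1.7 ])]
65 0.4 [np.float64(0.036), np.float64(0.0), np.float64(0.0), np.float64(0.0), np.float64(0.0), np.float64(0.0), np.float64(0.036), np.float64(0.0), np.float64(0.0), np.float64(0.0), np.float64(0.0), np.float64(0.0), array([-0.08,  0.55,  2.07,  2.42,  0.7 ,  1.94])]
```

```bash
cat > plan.py <<'E'
from fk import *
def orih(t,ph): 
    R=ori(t,ph).copy(); R[:,:2]*=-1; return R
T,PH=55,.5
R=orih(T,PH)
def arcx(th,y=-22): return arc(th,y,152,115,-10)
E
python3 - <<'E'
from plan import *
for T_ in (50,55,60):
  for ph in(.4,.5,.6):
    R=orih(T_,ph); q=np.array([0,.3,2.1,2.2,.6,-.4])
    print(T_,ph)
    for nm,tip in(("stage",box(-95,-130,150)),("low",box(-88,-100,45)),("0",arcx(0)),("30",arcx(30)),("60",arcx(60)),("90",arcx(90)),("110",arcx(110))):
        q,e=ik(tip,R,q); print(nm,tip.round(),q.round(2),round(e,3))
E
```

```text
50 0.4
stage [486.  64. 150.] [-0.41  0.24  2.43  1.88  0.62 -0.97] 0.0
low [497.  93.  45.] [-0.29  0.63  2.49  2.44  0.86 -1.55] 0.0
0 [506. 170.  45.] [-0.    0.63  2.43  2.71  0.8  -1.53] 0.0
30 [534. 167. 115.] [-0.01  0.41  2.33  2.48  0.52 -1.25] 0.0
60 [591. 161. 150.] [-0.03  0.38  2.16  2.15  0.39 -0.9 ] 0.0
90 [647. 155. 170.] [-0.04  0.41  2.    1.82  0.34 -0.56] 0.0
110 [687. 150. 166.] [-0.04  0.47  1.9   1.7   0.34 -0.44] 0.0
50 0.5
stage [486.  64. 150.] [-0.47  0.26  2.39  1.7   0.69 -0.92] 0.0
low [497.  93.  45.] [-0.35  0.63  2.46  2.25  0.84 -1.51] 0.0
0 [506. 170.  45.] [-0.08  0.63  2.42  2.52  0.79 -1.5 ] 0.0
30 [534. 167. 115.] [-0.08  0.42  2.31  2.23  0.56 -1.14] 0.0
60 [591. 161. 150.] [-0.08  0.39  2.14  1.91  0.47 -0.78] 0.0
90 [647. 155. 170.] [-0.09  0.42  1.98  1.65  0.44 -0.49] 0.0
110 [687. 150. 166.] [-0.09  0.48  1.88  1.56  0.44 -0.39] 0.0
50 0.6
stage [486.  64. 150.] [-0.51  0.28  2.35  1.55  0.76 -0.88] 0.0
low [497.  93.  45.] [-0.4   0.63  2.41  2.06  0.82 -1.46] 0.0
0 [506. 170.  45.] [-0.14  0.63  2.39  2.32  0.79 -1.45] 0.0
30 [534. 167. 
[... 2204 characters left out ...]
8] 0.0
30 [534. 167. 115.] [-0.14  0.54  2.42  2.42  0.9  -1.43] 0.0
60 [591. 161. 150.] [-0.13  0.47  2.25  2.27  0.73 -1.2 ] 0.0
90 [647. 155. 170.] [-0.13  0.47  2.09  2.12  0.64 -1.  ] 0.0
110 [687. 150. 166.] [-0.13  0.53  1.99  2.06  0.62 -0.93] 0.0
60 0.6
stage [486.  64. 150.] [-0.62  0.41  2.45  1.75  0.97 -1.25] 0.0
low [497.  93.  45.] [-0.5   0.8   2.48  2.1   1.11 -1.71] 0.0
0 [506. 170.  45.] [-0.22  0.8   2.47  2.37  1.14 -1.67] 0.0
30 [534. 167. 115.] [-0.21  0.55  2.38  2.22  0.91 -1.37] 0.0
60 [591. 161. 150.] [-0.19  0.48  2.21  2.06  0.78 -1.11] 0.0
90 [647. 155. 170.] [-0.18  0.49  2.05  1.93  0.71 -0.92] 0.0
110 [687. 150. 166.] [-0.18  0.54  1.95  1.87  0.69 -0.84] 0.0
```

Run:
```python
from plan import *
from plant import get_obs
o=get_obs();q0=o['joint_positions'];T0,W0=fk(q0,PP);print(T0-o['tool_pos'])
qs,e=ik(box(-95,-130,170),R,np.array([-.5,.32,2.45,1.84,.8,-1.1]));print(qs,e)
rows=[]
for s in np.linspace(0,1,18)[1:]:
    q=q0+(qs-q0)*s;T,W=fk(q,PP);d=(W0.inv()*W).as_rotvec();p=W0.inv().apply(T-T0)
    rows.append(" ".join(f"{v:.2f}" for v in d)+" "+" ".join(f"{v:.0f}" for v in p)+" -1")
    tip=T+W.apply([0,0,NOSE]); print(tip.round(),end=' ')
print("\n"+"; ".join(rows))
```

```text
[-0.0401808  -0.03109987  0.00109328]
[-0.52059754  0.25018315  2.42726749  1.74963224  0.78890033 -1.0030052 ] 4.1089354141377044e-13
[409. 155. 218.] [400. 164. 205.] [394. 173. 194.] [390. 182. 187.] [389. 190. 182.] [391. 196. 179.] [396. 200. 177.] [403. 201. 177.] [412. 200. 178.] [423. 195. 179.] [435. 186. 180.] [447. 174. 181.] [458. 158. 181.] [468. 139. 180.] [477. 117. 178.] [483.  91. 175.] [486.  64. 170.] 
-0.07 0.06 0.11 16 8 14 -1; -0.14 0.11 0.23 28 17 25 -1; -0.21 0.16 0.35 38 26 34 -1; -0.27 0.20 0.47 44 36 40 -1; -0.33 0.25 0.60 46 44 45 -1; -0.40 0.28 0.73 45 51 47 -1; -0.46 0.32 0.87 41 56 49 -1; -0.52 0.35 1.01 34 59 50 -1; -0.58 0.38 1.16 24 59 51 -1; -0.63 0.40 1.30 12 56 52 -1; -0.69 0.42 1.45 -2 49 52 -1; -0.74 0.43 1.60 -16 38 54 -1; -0.79 0.44 1.76 -29 24 56 -1; -0.84 0.45 1.91 -42 5 59 -1; -0.89 0.45 2.07 -54 -17 62 -1; -0.94 0.45 2.23 -63 -42 67 -1; -0.99 0.44 2.40 -69 -69 73 -1
```

Call:
{"api": "step_arm", "payload": {
  "increments": "-0.07 0.06 0.11 16 8 14 -1; -0.14 0.11 0.23 28 17 25 -1; -0.21 0.16 0.35 38 26 34 -1; -0.27 0.20 0.47 44 36 40 -1; -0.33 0.25 0.60 46 44 45 -1; -0.40 0.28 0.73 45 51 47 -1; -0.46 0.32 0.87 41 56 49 -1; -0.52 0.35 1.01 34 59 50 -1; -0.58 0.38 1.16 24 59 51 -1; -0.63 0.40 1.30 12 56 52 -1; -0.69 0.42 1.45 -2 49 52 -1; -0.74 0.43 1.60 -16 38 54 -1; -0.79 0.44 1.76 -29 24 56 -1; -0.84 0.45 1.91 -42 5 59 -1; -0.89 0.45 2.07 -54 -17 62 -1; -0.94 0.45 2.23 -63 -42 67 -1; -0.99 0.44 2.40 -69 -69 73 -1; -0.99 0.44 2.40 -69 -69 73 -1; -0.99 0.44 2.40 -69 -69 73 -1"
}}

```text
time: 14.82
tool_pos: [494.6, 70.4, 160.9]
tcp_rot: [-3.134, -0.957, 0.495]
contact_force: [0.5, 0.4, 0.2]
grip_width: 0.5
```

Run:
```python
from plan import *
from plant import *
import cv2
now()
for p in((-90,-115,100),(-90,-105,46)):print(inc(box(*p),R))
print(inc(arcx(0),R))
cv2.imwrite("pics/s10.png",capture("scene")["frame"][:,:,::-1]); cv2.imwrite("pics/t10.png",capture("top")["frame"][:,:,::-1])
```

```text
t 14.825 tip box [ -95.5 -128.1  167.8] world [486.   65.7 167.8] F [0.5 0.4 0.2] w 0.5359545832105828 q [-0.52  0.26  2.43  1.76  0.79 -1.01]
[-3.00e-03  3.00e-03 -3.00e-03 -4.85e+01 -7.20e+00  4.89e+01]
[-3.00e-03  3.00e-03 -3.00e-03 -8.94e+01 -1.52e+01  8.47e+01]
[-3.000e-03  3.000e-03 -3.000e-03 -6.160e+01 -8.150e+01  1.264e+02]
```

View pics/s10.png

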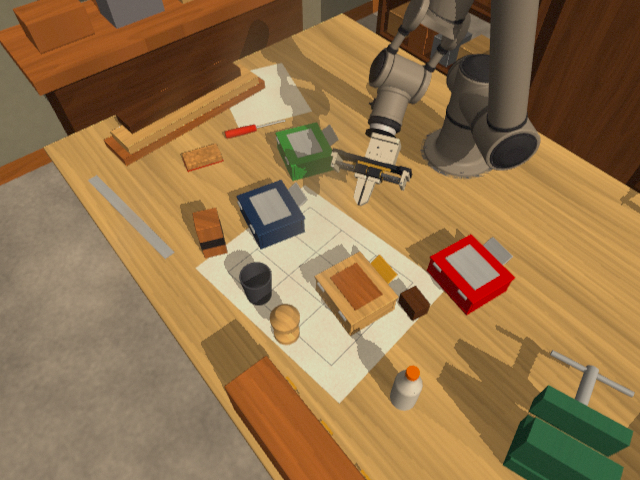

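View pics/t10.png

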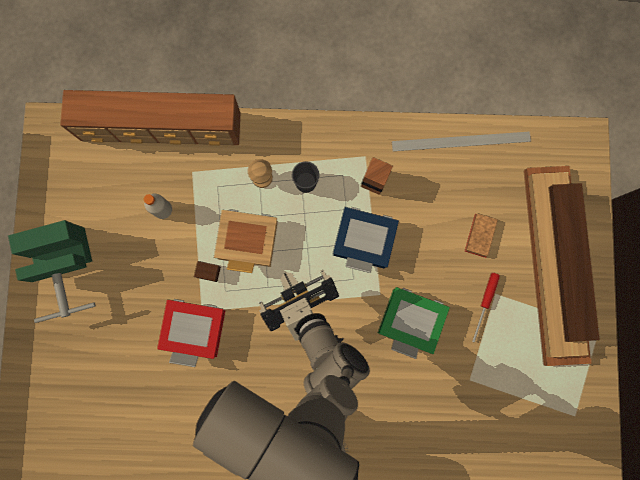

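The offcut is upright and clear of the lip: (207,271) in top, (414,303) in scene. The arm is staged to the lip's right. I'll triangulate the fingertip from both views to check the nose length.

Run:
```python
import cv2,numpy as np
a=cv2.imread("pics/t10.png")[255:335,250:350];b=cv2.imread("pics/s10.png")[140:220,320:420]
cv2.imwrite("pics/z10.png",np.clip(cv2.resize(np.vstack([a,b]),None,fx=7,fy=7,interpolation=2)[:, :]*1.3,0,255).astype('uint8')[:560]);cv2.imwrite("pics/z10b.png",np.clip(cv2.resize(b,None,fx=7,fy=7,interpolation=2)*1.3,0,255).astype('uint8'))
```

```text
(no output)
```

View pics/z10.png

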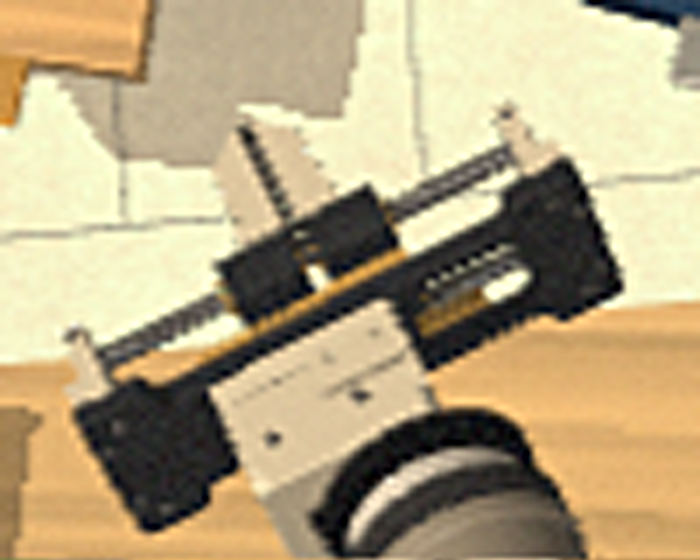

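View pics/z10b.png

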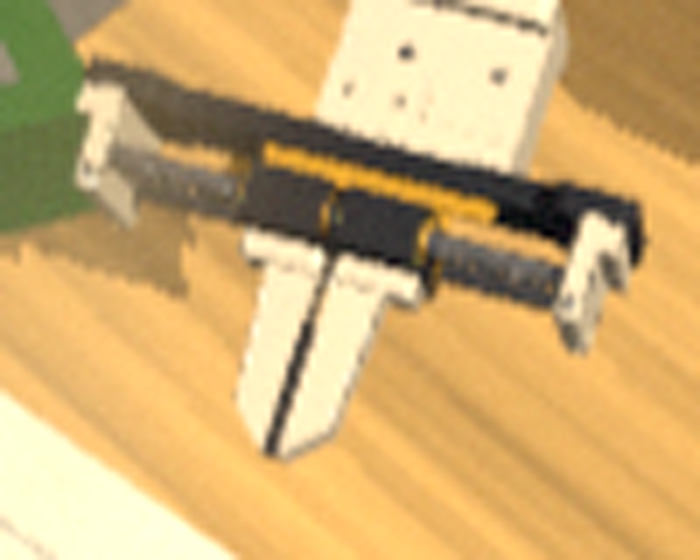

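Run:
```python
from h import *
from plant import get_obs
import cv2
P=[]
for n in("top","scene"):
    d=np.load(n+"0.npz");P.append(d["K"]@d["E"][:3])
X=cv2.triangulatePoints(P[0],P[1],np.array([[248/7+250-.4],[115/7+255-.4]]),np.array([[273/7+320-.4],[455/7+140-.4]]));X=(X[:3]/X[3]).ravel()
o=get_obs();R=Ro.from_euler('xyz',o['tcp_rot']).as_matrix();print(X,R.T@(X-o['tool_pos']),inbox(X))
```

```text
[494.1362157   67.44717978 176.85740044] [ 11.44442308   2.09336122 -10.61021837] [ -87.62387036 -125.4301071   176.85740044]
```

```bash
sed -i 's/^NOSE=.*/NOSE=-10.5/' h.py
python3 - <<'E'
from plan import *
for u,v,z in((343,208,64),(334,256,64),(389,268,64),(347,262,80),(372,270,80)):print(ray("top",u,v,z).round())
now()
for p in((-92,-110,46),):
    tip=box(*p);print(tip.round())
    for u,v in((37.5,95),(37.5,-95),(-37.5,95),(-37.5,-95)):print((tip+R@np.array([u,v,-66])).round())
for p in((-92,-90,100),(-90,-85,46),):print(inc(box(*p),R))
print("arc"); 
for th in range(0,111,10): print(th,inc(arcx(th),R),inbox(arcx(th)).round())
E
```

```text
[682. -82.  64.]
[549. -60.  64.]
[ 520. -209.   64.]
[532. -95.  80.]
[ 512. -162.   80.]
t 14.925 tip box [ -94.2 -127.4  167.4] world [487.4  66.2 167.4] F [-0.6  0.5  0.2] w 0.4000054649016921 q [-0.52  0.26  2.43  1.76  0.79 -1.01]
[491.  83.  46.]
[508. -16. 115.]
[417. 151. 115.]
[471. -36.  53.]
[380. 130.  53.]
[-2.00e-03  2.00e-03 -3.00e-03 -4.19e+01 -2.92e+01  5.78e+01]
[-2.00e-03  2.00e-03 -3.00e-03 -8.35e+01 -3.19e+01  9.26e+01]
arc
0 [-2.000e-03  2.000e-03 -3.000e-03 -6.230e+01 -8.180e+01  1.248e+02] [-87. -22.  45.]
10 [-2.000e-03  2.000e-03 -3.000e-03 -4.030e+01 -8.160e+01  1.099e+02] [-86. -22.  72.]
20 [-2.000e-03  2.000e-03 -3.000e-03 -1.530e+01 -7.470e+01  1.045e+02] [-74. -22.  95.]
30 [-2.000e-03  2.000e-03 -3.000e-03  8.300e+00 -6.590e+01  1.034e+02] [-59. -22. 115.]
40 [-2.000e-03  2.000e-03 -3.000e-03  2.970e+01 -5.570e+01  1.063e+02] [-41. -22. 131.]
50 [-2.000e-03  2.000e-03 -3.000e-03  4.840e+01 -4.460e+01  1.128e+02] [-21. -22. 142.]
60 [-2.000e-03  2.000e-03 -3.000e-03  6.390e+01 -3.300e+01  1.221e+02] [ -1. -22. 150.]
70 [-2.00e-03  2.00e-03 -3.00e-03  8.03e+01 -2.31e+01  1.28e+02] [ 16. -22. 160.]
80 [-2.000e-03  2.000e-03 -3.000e-03  9.490e+01 -1.220e+01  1.367e+02] [ 35. -22. 167.]
90 [-2.000e-03  2.000e-03 -3.000e-03  1.071e+02 -9.000e-01  1.480e+02] [ 55. -22. 170.]
100 [-2.000e-03  2.000e-03 -3.000e-03  1.166e+02  1.060e+01  1.614e+02] [ 75. -22. 170.]
110 [-2.000e-03  2.000e-03 -3.000e-03  1.231e+02  2.200e+01  1.767e+02] [ 95. -22. 166.]
```

Call:
{"api": "step_arm", "payload": {
  "increments": "0 0 0 -20 -15 28 -1; 0 0 0 -42 -29 58 -1; 0 0 0 -62 -30 75 -1; 0 0 0 -78 -31 88 -1; 0 0 0 -83 -32 93 -1; 0 0 0 -77 -45 102 -1; 0 0 0 -71 -60 111 -1; 0 0 0 -66 -73 119 -1; 0 0 0 -62 -82 125 -1; 0 0 0 -62 -82 125 -1; 0 0 0 -62 -82 125 -1"
}}

```text
time: 16.3
tool_pos: [514.4, 174.0, 39.8]
tcp_rot: [-3.135, -0.96, 0.493]
contact_force: [0.7, 0.6, -0.8]
grip_width: 0.4
```

Run:
```python
from plan import *
from plant import *
import cv2
now()
c=capture("scene")["frame"][:,:,::-1][210:320,310:450];d=capture("top")["frame"][:,:,::-1][195:305,180:320]
cv2.imwrite("pics/m11.png",cv2.resize(np.hstack([c,d]),None,fx=2.8,fy=2.8,interpolation=2))
for th in list(range(0,111,5)): print(th,inc(arcx(th),R)[3:].round())
```

```text
t 16.3 tip box [-86.2 -22.2  45.8] world [506.9 169.9  45.8] F [ 0.7  0.6 -0.8] w 0.3894456893108885 q [-0.12  0.71  2.47  2.54  0.99 -1.59]
0 [-1. -1.  0.]
5 [10. -1. -8.]
10 [ 21.  -1. -15.]
15 [ 34.   2. -18.]
20 [ 46.   6. -20.]
25 [ 58.  10. -21.]
30 [ 70.  15. -21.]
35 [ 81.  20. -20.]
40 [ 91.  25. -18.]
45 [101.  30. -15.]
50 [110.  36. -12.]
55 [118.  42.  -7.]
60 [126.  48.  -2.]
65 [134.  52.   0.]
70 [142.  57.   4.]
75 [150.  63.   8.]
80 [157.  68.  12.]
85 [163.  74.  18.]
90 [169.  80.  24.]
95 [174.  85.  30.]
100 [178.  91.  37.]
105 [182.  97.  44.]
110 [185. 102.  52.]
```

View pics/m11.png

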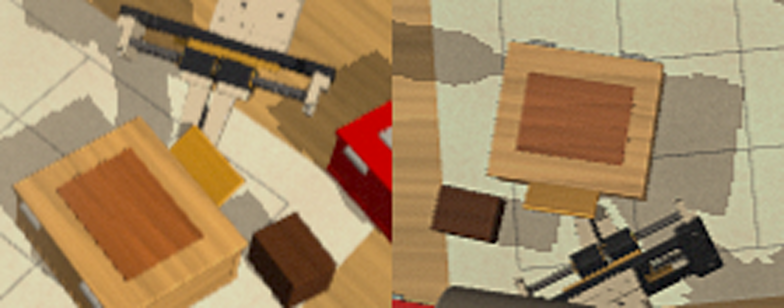

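The fingertip is under the lip with no contact yet. I'll lift along the arc, about 40° first, then check.

Call:
{"api": "step_arm", "payload": {
  "increments": "0 0 0 5 -1 -4 -1; 0 0 0 10 -1 -8 -1; 0 0 0 16 -1 -12 -1; 0 0 0 21 -1 -15 -1; 0 0 0 28 0 -17 -1; 0 0 0 34 2 -18 -1; 0 0 0 40 4 -19 -1; 0 0 0 46 6 -20 -1; 0 0 0 52 8 -21 -1; 0 0 0 58 10 -21 -1; 0 0 0 64 12 -21 -1; 0 0 0 70 15 -21 -1; 0 0 0 76 18 -20 -1; 0 0 0 81 20 -20 -1; 0 0 0 86 22 -19 -1; 0 0 0 91 25 -18 -1"
}}

```text
time: 18.4
tool_pos: [559.6, 169.8, 124.2]
tcp_rot: [-3.134, -0.959, 0.492]
contact_force: [-2.0, 0.2, 0.5]
grip_width: 0.3
```

Run:
```python
from plan import *
from plant import *
import cv2
now()
c=capture("scene")["frame"][:,:,::-1][190:330,300:460]
cv2.imwrite("pics/m12.png",cv2.resize(c,None,fx=4,fy=4,interpolation=2))
for th in list(range(40,116,5)): print(th,inc(arcx(th),R)[3:].round())
```

```text
t 18.4 tip box [-40.9 -21.4 130.3] world [552.  165.7 130.3] F [-2.   0.2  0.5] w 0.2763048582599145 q [-0.11  0.43  2.31  2.27  0.66 -1.2 ]
40 [-1. -0. -1.]
45 [9. 5. 2.]
50 [18. 11.  6.]
55 [26. 17. 10.]
60 [33. 22. 15.]
65 [42. 27. 18.]
70 [50. 32. 21.]
75 [57. 38. 25.]
80 [64. 43. 30.]
85 [71. 49. 35.]
90 [77. 54. 41.]
95 [82. 60. 48.]
100 [86. 66. 55.]
105 [90. 72. 62.]
110 [93. 77. 70.]
115 [95. 83. 78.]
```

View pics/m12.png

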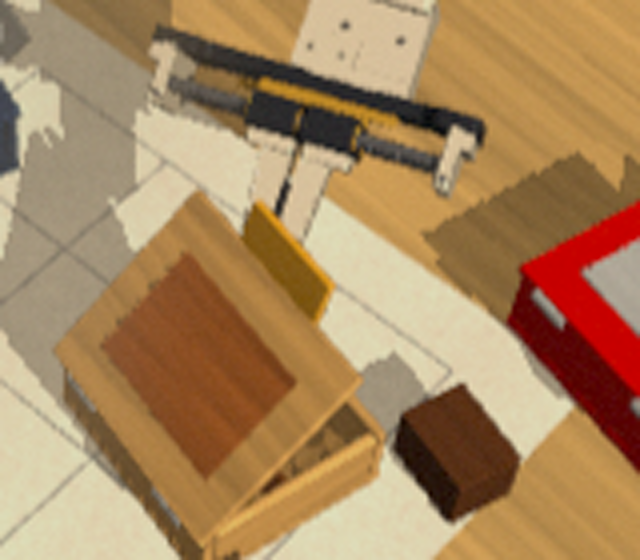

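The lid is rising, with low forces. I'll continue over the top.

Call:
{"api": "step_arm", "payload": {
  "increments": "0 0 0 4 2 0 -1; 0 0 0 9 5 2 -1; 0 0 0 14 8 4 -1; 0 0 0 18 11 6 -1; 0 0 0 26 17 10 -1; 0 0 0 33 22 15 -1; 0 0 0 38 25 16 -1; 0 0 0 42 27 18 -1; 0 0 0 46 30 20 -1; 0 0 0 50 32 21 -1; 0 0 0 57 38 25 -1; 0 0 0 64 43 30 -1; 0 0 0 71 49 35 -1; 0 0 0 74 52 38 -1; 0 0 0 77 54 41 -1; 0 0 0 80 57 45 -1; 0 0 0 82 60 48 -1"
}}

```text
time: 20.58
tool_pos: [664.3, 158.1, 163.2]
tcp_rot: [-3.134, -0.959, 0.492]
contact_force: [-1.3, -0.1, 0.9]
grip_width: 0.3
```

Run:
```python
from plan import *
from plant import *
import cv2
now()
c=capture("scene")["frame"][:,:,::-1][190:350,280:460]
cv2.imwrite("pics/m13.png",cv2.resize(c,None,fx=3.5,fy=3.5,interpolation=2))
for th in list(range(95,121,5)): print(th,inc(arcx(th),R)[3:].round())
```

```text
t 20.575 tip box [ 64.5 -21.6 169.3] world [656.7 154.  169.3] F [-1.3 -0.1  0.9] w 0.3444293226809962 q [-0.11  0.45  2.02  1.91  0.52 -0.76]
95 [ 1.  0. -1.]
100 [5. 6. 6.]
105 [ 9. 12. 14.]
110 [12. 17. 22.]
115 [14. 23. 30.]
120 [15. 28. 38.]
```

View pics/m13.png

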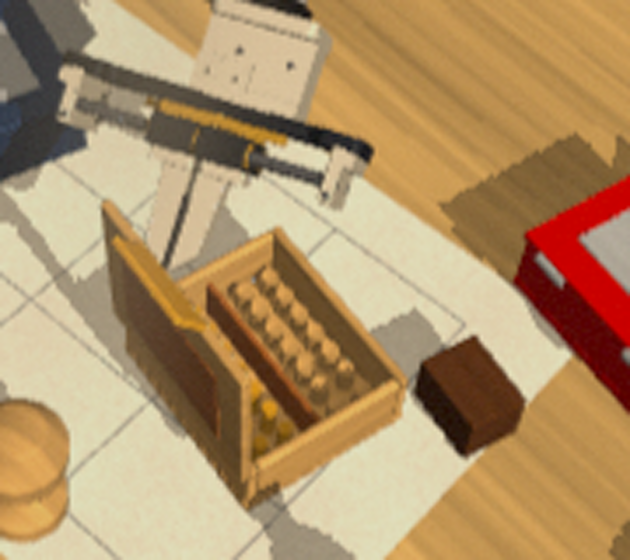

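Call:
{"api": "step_arm", "payload": {
  "increments": "0 0 0 2 3 3 -1; 0 0 0 5 6 6 -1; 0 0 0 7 9 10 -1; 0 0 0 9 12 14 -1; 0 0 0 10 14 18 -1; 0 0 0 11 16 20 -1; 0 0 0 11 16 20 -1; 0 0 0 11 16 20 -1; 0 0 0 11 16 20 -1"
}}

```text
time: 21.75
tool_pos: [691.4, 154.9, 160.7]
tcp_rot: [-3.134, -0.959, 0.492]
contact_force: [0.3, 0.5, 0.8]
grip_width: 0.5
```

Run:
```python
from plan import *
from plant import *
import cv2
now()
c=capture("scene")["frame"][:,:,::-1][190:350,280:460]
cv2.imwrite("pics/m14.png",cv2.resize(c,None,fx=3.5,fy=3.5,interpolation=2))
```

```text
t 21.75 tip box [ 91.9 -21.8 166.8] world [683.9 150.8 166.8] F [0.3 0.5 0.8] w 0.515819171181359 q [-0.11  0.49  1.95  1.85  0.51 -0.7 ]
```

View pics/m14.png

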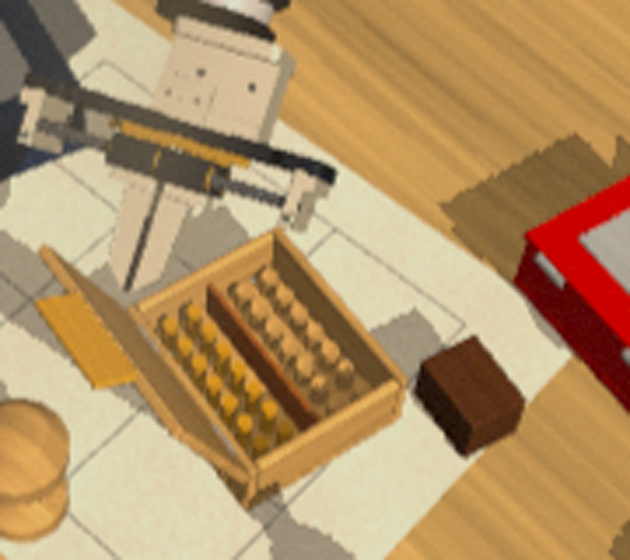

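The lid has fallen open past upright. I'll withdraw along the finger axis.

Call:
{"api": "step_arm", "payload": {
  "increments": "0 0 0 0 0 -15 -1; 0 0 0 0 0 -40 -1; 0 0 0 0 0 -70 -1; 0 0 0 0 0 -100 -1; 0 0 0 0 0 -125 -1; 0 0 0 0 0 -140 -1; 0 0 0 0 0 -140 -1; 0 0 0 0 0 -140 -1; 0 0 0 0 0 -140 -1"
}}

```text
time: 22.92
tool_pos: [591.1, 100.1, 240.7]
tcp_rot: [-3.133, -0.958, 0.491]
contact_force: [-0.3, -1.5, -0.9]
grip_width: 0.2
```

Run:
```python
from plan import *
from plant import *
import cv2
now()
c=capture("scene")["frame"][:,:,::-1];cv2.imwrite("pics/s15.png",c); c=capture("top")["frame"][:,:,::-1];cv2.imwrite("pics/t15.png",c)
```

```text
t 22.925 tip box [ -1.9 -87.3 246.8] world [583.6  96.  246.8] F [-0.3 -1.5 -0.9] w 0.20132595988154023 q [-0.3   0.19  2.11  1.5   0.63 -0.44]
```

View pics/s15.png

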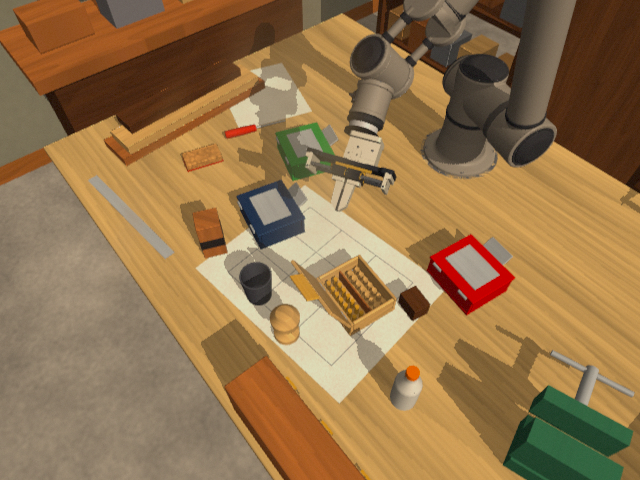

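View pics/t15.png

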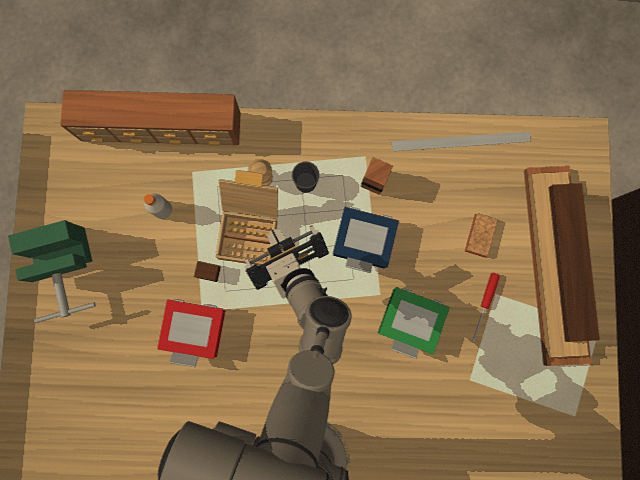

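The pale lid leans back open, the blue box (365,238) is shut, and the other things look unmoved. I'll make one last check of the offcut from the top view, then hand in.

Run:
```python
from h import *
from plant import close_job
y=inbox(ray("top",207,270,45))[1];print(y)
if y>75: print(close_job())
```

```text
92.21787331574696
the job is handed in; nothing more can be done
None
```

I slid the offcut left along the bench until it was clear of the lip. Then I pushed the pale box's lid up from under its lip with the closed fingertips and flipped it over. I handed the job in at about 23 s; no verdict was reported.

**Last checks:**
- **Offcut:** it stands upright at box y ≈ +92 mm from the final top view; an earlier scene view gave about +97 mm. The limit is 65 mm.
- **Lid:** it leans back fully open in both camera views, but I did not measure its angle.
- **Other things:** the blue box is shut and the bystanders look unmoved by eye.
- **Robot:** it is clear of everything. At every reading, one after each move, the force was about 2 N or less.

**What disagreed:** the stated 22 mm from TCP to fingertips was wrong. My first push passed over the offcut without touching it. Both cameras then put the tips about 10–12 mm behind the reported TCP, so I used that measured offset for the rest of the job.

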